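# Turn the snack row round for the customer's side

## Task

Move the four snack containers from the coasters on the stock stand into the four compartments of the display tray, one in each, in reverse order: the one that stands leftmost on the stand goes into the rightmost compartment, the next into the compartment beside it, and so on, so that a customer across the counter reads the row as you see it now. Keep every container upright, set it down on the tray's floor without dropping it, and let go of them all.

Things in the scene. Friction and masses are not known exactly. Their poses are not given: they have to be found in the camera images.
- tall: Tall round steel canister, 105 mm high, 50 mm in diameter, with a 52 mm lid over the top 20 mm. About 0.28 kg. Origin: centre of the underside; z up. Loose.
- squat: Squat round steel tin, 62 mm high, 58 mm in diameter, with a 60 mm lid over the top 22 mm. About 0.25 kg. Origin: centre of the underside; z up. Loose.
- square: Square metal tin with vertical sides, 80 mm high, 50 mm wide, with a 52 mm square lid over the top 22 mm. Its x and y axes are square to its sides. About 0.26 kg. Origin: centre of the underside; z up. Loose.
- hex: Six-sided glass jar filled with a brown snack, 92 mm high, 62 mm across corners; the top 22 mm is a round steel lid 46 mm in diameter. About 0.30 kg. Origin: centre of the underside; z up. Loose.
- coaster_tall: Flat steel coaster, round, 60 mm in diameter, 4 mm thick, fixed on the stand; it marks the place where the tall round canister stands at the start and stays there when that is taken away. Origin: centre of its underside. The coaster's place in the row is random, and the container's with it.
- coaster_squat: Flat steel coaster, round, 74 mm in diameter, 4 mm thick, fixed on the stand; it marks the place where the squat round tin stands at the start and stays there when that is taken away. Origin: centre of its underside. The coaster's place in the row is random, and the container's with it.
- coaster_square: Flat steel coaster, square, 68 mm wide, 4 mm thick, fixed on the stand; it marks the place where the square tin stands at the start and stays there when that is taken away. Origin: centre of its underside. The coaster's place in the row is random, and the container's with it.
- coaster_hex: Flat steel coaster, six-sided, 76 mm across corners, 4 mm thick, fixed on the stand; it marks the place where the six-sided jar stands at the start and stays there when that is taken away. Origin: centre of its underside. The coaster's place in the row is random, and the container's with it.
- stand: Stock stand: fixed darker wood board, 86 (x) by 336 mm (y), top 20 mm above the counter. Coasters in a row at its y = +120, +40, -40, -120 mm, a container on each (within 5 mm of the coaster's centre, underside 24 mm above the counter). Origin: centre of the underside; x away from the robot, y to the robot's left, turned up to 7 deg. May be the nearer or the farther rack.
- tray: Display tray: fixed, open, light wood, 86 (x) by 332 mm (y), 18 mm high, walls 4 mm, inner floor 4 mm above the counter. Three dividers as high as the walls make four compartments about 78 mm square, centres at y = +120, +40, -40, -120 mm (to 2 mm). Empty at first. Origin: centre of the underside; x away from the robot, y to its left, turned up to 7 deg; 50 mm or more from the stand.
There are look-alikes about, which are no part of the job. What is shaped like the tall but pink or yellow is not meant. What is shaped like the squat but black is not meant.

How it is judged:
By the outcome, as a careful person would: the job done as asked, in the order asked, and still so for the second after the job is handed in, with the robot touching nothing.
It also fails if it takes over 112 s, if anything falls off the work surface, if the arm or the gripper's body presses on something with over 40 N, if the wrist force passes 120 N, or if a joint passes its speed limit or range.

## Robot

A 6-joint arm with a two-finger parallel gripper is mounted at the origin on the work surface. World frame = base frame: x ahead of the robot, y to its left, z up, the work surface at z = 0. Lengths are in m, angles in rad, forces in N, time in s.
With the tool pointing down it reaches from about 0.35 to 0.875 m from the base axis. Payload 4.2 kg.
Tool frame: the origin (TCP) lies midway between the tips of the shut fingers; the grasp point (between the pads) lies 19 mm behind it; z points along the fingers, y is the direction in which the jaws open and shut (so a half turn about z gives the same grasp; the last joint's range is limited). The gripper opens to 87 mm and grips with 3 to 60 N. Pads are 19 mm wide; open, the fingers measure 117 mm over their backs; the gripper's body (75 mm by 190 mm) begins 51 mm behind the grasp point.
Start: joints at [-1, 0.385, 0.008, 0, -1.194, -0.259], TCP at [0.192, -0.595, 0.223] pointing down, gripper open.
Joint ranges: [-3.14, 3.14], [-1.21, 2.06], [-1.07, 1.41], [-3.16, 2.05], [-2.99, -0.16], [-3.1, 3.1]. Speed limits (rad/s): [2.79, 2.79, 3.14, 3.14, 3.14, 3.14].

## Interface

Orientations are given as [roll, pitch, yaw] about the fixed x, y, z axes, in that order (R = Rz(yaw) Ry(pitch) Rx(roll)).
In Python, from workcell import * gives the robot as it stands.
- The arm moves only by the shell command python3 -m handwheel 'ROWS' [OPENING]. ROWS is JSON, a list of rows, each a list of 2 entries, a list of its own where there are three numbers: the shift along the world's x, y, z in mm, then the turn about the world's z in units of 8 degrees (1.0 is 8 degrees). A call has 1 to 20 rows; each row is the pose to reach, as a shift and turn from the pose commanded when the call began; what a row does not reach only later rows make up. A row lasts 1/8 s, in which the tool goes at most 62.5 mm and 10.7 degrees, less where a joint would pass 70% of its speed; a pose out of reach is approached as far as the arm can. A call with a gripper value outside its range is refused whole. OPENING is the finger opening in mm, from 0 to 87, set as the call begins (- or left out, the last holds). The fingers move at their own pace and stop on an object; the grip force is fixed at half the most. Time passes only in rows, so rows that repeat a pose let the fingers close. It gives the time, the measured TCP pose, the force and the opening at its end, in the units of the state.
- get_obs(): the state, without advancing time (a new reading comes with each control period).
- get_image(name): name is "scene" or "top"; returns a dict with "color" (480x640x3 uint8, blue, green, red), "z_map" (480x640 float32, m along the optical axis (not along the pixel's ray), 0 where there is no reading), "fx", "fy", "cx", "cy" (pixels), "extrinsics" (4x4, takes a point from camera to world coordinates). Camera axes: x right, y up, looking along -z (the intrinsics and any distortion apply to the point x, -y, -z); pixel columns grow to the right and rows downward; lengths in m; the calibration is good to about 2 mm. A picture is of the moment at which its call begins.
- sign_off(): hands the job in, once; it reports no verdict.
The state is a dict: "t": time; "qpos": joint angles; "qd": joint speeds; "joint_torque": joint torques, N m; "eef_pos": TCP position; "tool_rot": TCP orientation; "force": force on the tool from outside, world axes, zero at the start; "torque": the same for the moment, N m; "width": finger opening in m.
Only numpy, scipy, OpenCV 4.12 (cv2) and the standard library are available. Lean on these libraries where they do the work, as an engineer would, in place of code of your own. Each camera call takes 0.05 s, during which the arm holds its last target. There are 200 camera calls.

## Working session

There is one attempt and no reset: what is moved stays moved. The work goes in short steps, Python scripts to look and compute and a shell command to move; the robot and the scene stay as the last step left them, time stands still between calls to the robot, and variables do not carry over. Pictures are saved under pics/ and viewed, about 12 in all and at most 16, crops included, and the job is handed in when it is done.

```bash
mkdir -p pics; ls; python3 - <<'E'
from workcell import *
import cv2,numpy as np,pickle
o=get_obs();print({k:np.round(v,3) for k,v in o.items()})
for n in("scene","top"):
    im=get_image(n);pickle.dump(im,open(f"{n}0.pkl","wb"));cv2.imwrite(f"pics/{n}0.png",im["color"])
    print(n,im["fx"],im["fy"],im["cx"],im["cy"],np.round(im["extrinsics"],3),[k for k in im])
E
```

```text
pics
{'t': np.float64(0.0), 'qpos': array([-1.000e+00,  3.860e-01,  7.000e-03, -1.000e-03, -1.194e+00,
       -2.590e-01]), 'qd': array([-0.   ,  0.   ,  0.001, -0.001,  0.   ,  0.   ]), 'joint_torque': array([ 0.0000e+00, -3.9066e+01,  1.8740e+01,  4.2200e+00,  1.1000e-02,
       -0.0000e+00]), 'eef_pos': array([ 0.192, -0.594,  0.221]), 'tool_rot': array([ 3.139, -0.   , -2.83 ]), 'force': array([ 0.151, -0.77 , -0.032]), 'torque': array([-0.007, -0.032, -0.021]), 'width': np.float64(0.087)}
scene 500.4428790210346 500.4428790210346 326.93549540229293 238.01921591296812 [[-0.783 -0.32   0.533  0.86 ]
 [ 0.621 -0.431  0.654  0.428]
 [ 0.021  0.843  0.537  0.409]
 [ 0.     0.     0.     1.   ]] ['color', 'z_map', 'fx', 'fy', 'cx', 'cy', 'extrinsics']
top 459.08473191037973 459.08473191037973 320.889049529373 238.64296655945714 [[-0.     0.982 -0.19   0.386]
 [-1.    -0.003 -0.015 -0.035]
 [-0.015  0.19   0.982  0.773]
 [ 0.     0.     0.     1.   ]] ['color', 'z_map', 'fx', 'fy', 'cx', 'cy', 'extrinsics']
```

View pics/scene0.png

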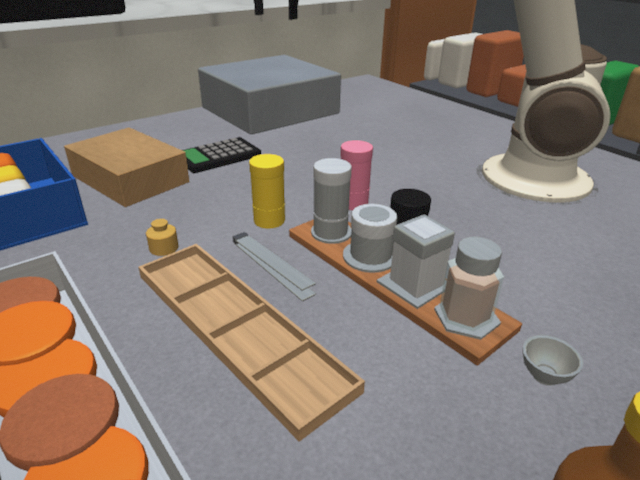

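View pics/top0.png

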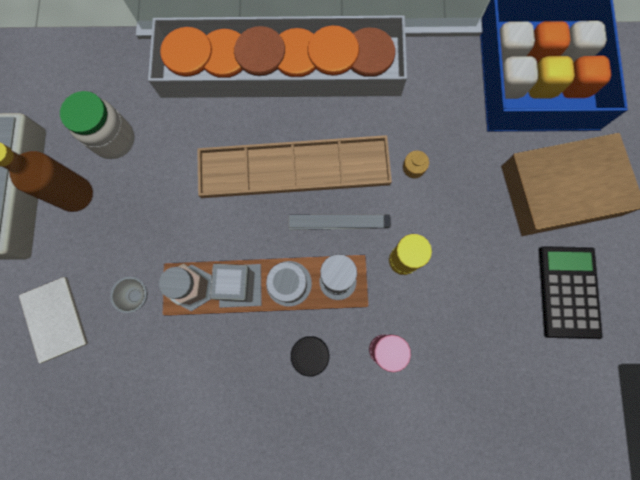

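The scene view shows the stand (from (290,230) to (515,320)) with tall (332,200), squat (373,235), square (420,258) and hex (471,285). The tray runs from (140,265) to (355,385).

In the top view (up = +x, left = +y) the row from the robot's left is hex (180,285), square (230,283), squat (287,283), tall (338,272). The look-alikes are off the stand: yellow (413,250), pink (392,353), black (310,356). The steel and glass ones on the coasters are the ones meant.

Next I measure the poses.

```bash
cat > h.py <<'E'
import numpy as np,cv2,pickle
def cloud(im):
    z=im["z_map"];v,u=np.mgrid[:z.shape[0],:z.shape[1]]
    p=np.stack([(u-im["cx"])/im["fx"]*z,-(v-im["cy"])/im["fy"]*z,-z],-1)
    E=im["extrinsics"];w=p@E[:3,:3].T+E[:3,3];w[z==0]=np.nan
    return w
def rect(P):
    (c,s,a)=cv2.minAreaRect((P*1000).astype(np.float32)); return np.round(c,1),np.round(s,1),round(a,1)
E
python3 - <<'E'
from h import *
for n in("scene","top"):
    im=pickle.load(open(n+"0.pkl","rb"));W=cloud(im);hsv=cv2.cvtColor(im["color"],cv2.COLOR_BGR2HSV)
    x,y,z=W[...,0],W[...,1],W[...,2]
    print(n,"invalid",np.isnan(z).mean(),"counter z med",np.nanmedian(z[(abs(z)<.01)&(hsv[...,1]<60)]))
    wood=(hsv[...,0]<20)&(hsv[...,1]>90)
    ws=wood&(z>.014)&(z<.026)&(x>.2)&(x<.75)&(abs(y)<.45)
    k,l,st,ce=cv2.connectedComponentsWithStats(ws.astype(np.uint8))
    for i in range(1,k):
        if st[i,4]>150:
            m=l==i;print(" wood",st[i].tolist(),np.round([x[m].mean(),y[m].mean(),z[m].mean()],4),rect(np.c_[x[m],y[m]]))
    # things above 40 mm
    hi=((z>.04)&(z<.16)&(x>.2)&(x<.75)&(abs(y)<.45)).astype(np.uint8)
    k,l,st,ce=cv2.connectedComponentsWithStats(hi)
    for i in range(1,k):
        if st[i,4]>150:
            m=l==i;t=np.nanpercentile(z[m],97);m2=m&(z>t-.006)
            c,r=cv2.minEnclosingCircle((np.c_[x[m2],y[m2]]*1000).astype(np.float32))
            print(" obj",st[i].tolist(),"top %.4f"%t,"circ",np.round(c,1),round(r,1),"rect",rect(np.c_[x[m2],y[m2]]),m2.sum())
E
```

```text
scene invalid 0.003922526041666667 counter z med 0.0007287783784722113
 wood [87, 170, 101, 31, 626] [ 0.6272 -0.3653  0.0201] (array([ 633.7, -371.2]), array([ 85.9, 170.1]), 61.6)
 wood [289, 220, 233, 143, 4040] [0.479  0.1151 0.0199] (array([458.7,  67. ]), array([ 87.5, 337. ]), 3.2)
 wood [147, 234, 30, 16, 183] [ 0.6678 -0.1733  0.0201] (array([ 666., -176.]), array([18.3, 39.7]), 76.9)
 wood [139, 245, 225, 188, 3760] [0.6634 0.0531 0.0174] (array([662.6,  21.9]), array([ 87.6, 333.8]), 3.7)
 obj [82, 140, 104, 47, 2904] top 0.0618 circ [ 614.  -407.7] 84.6 rect (array([ 613.5, -404.3]), array([131.6, 113.4]), 9.8) 2032
 obj [313, 141, 60, 91, 3655] top 0.1300 circ [463.8 -50.8] 26.2 rect (array([464.7, -50.4]), array([49.9, 50.1]), 52.2) 583
 obj [49, 151, 33, 56, 684] top 0.0810 circ [ 740.4 -384.3] 65.5 rect (array([ 732.6, -383.3]), array([131. ,  19.9]), 83.1) 210
 obj [249, 155, 35, 53, 1662] top 0.1063 circ [ 498.6 -163.4] 26.2 rect (array([ 499., -162.]), array([49.1, 50.2]), 52.5) 471
 obj [350, 189, 154, 133, 10497] top 0.1168 circ [451.3 184.4] 23.6 rect (array([45
[... 1367 characters left out ...]
8] 25.9 rect (array([462.9, -48.9]), array([50.5, 50.2]), 63.0) 1027
 obj [266, 262, 40, 40, 1264] top 0.0884 circ [454.5  28.8] 29.8 rect (array([454.4,  28.5]), array([57.9, 58.2]), 45.0) 1211
 obj [159, 264, 48, 42, 1503] top 0.1176 circ [450.3 186.8] 23.1 rect (array([450.1, 186.6]), array([44.8, 44.8]), 29.7) 791
 obj [210, 264, 43, 38, 1480] top 0.1065 circ [452.3 111.5] 34.3 rect (array([452.6, 111.7]), array([51.9, 51.9]), 88.0) 1223
 obj [371, 334, 39, 38, 1160] top 0.1065 circ [ 351.1 -124.8] 25.8 rect (array([ 350.7, -124.6]), array([49.7, 49.8]), 0.1) 1060
 obj [290, 336, 39, 41, 1262] top 0.0643 circ [344.3  -5.9] 29.7 rect (array([344. ,  -5.9]), array([57.4, 58.7]), 89.8) 1243
```

```bash
python3 - <<'E'
from h import *
a=pickle.load(open("top0.pkl","rb"))["color"][225:385,150:440]
b=pickle.load(open("scene0.pkl","rb"))["color"][140:360,280:530]
a=cv2.resize(a,(790,int(160*790/290)),interpolation=cv2.INTER_CUBIC)
cv2.imwrite("pics/crop1.png",a)
E
```

```text
(no output)
```

View pics/crop1.png

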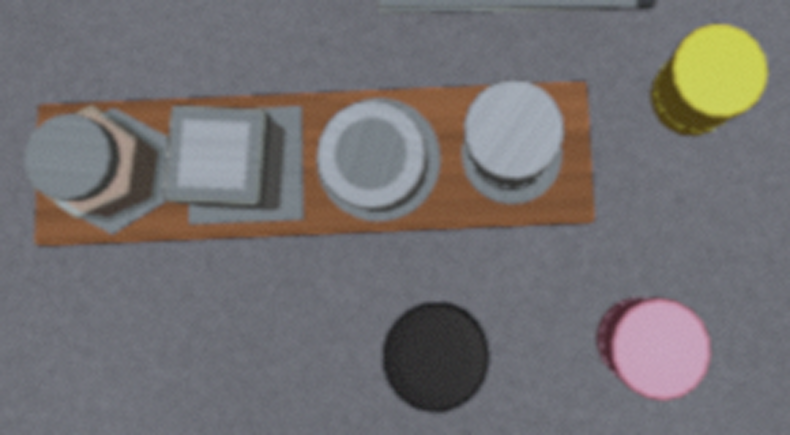

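The crop shows plain grey steel/glass containers on all four coasters: hex (70,155), square (218,155), squat (372,155), tall (514,130). Yellow (720,75), pink (660,350) and black (435,355) stand on the bare counter, so they are not meant. Next I refine the poses and yaws by fitting the side faces, and fit the tray.

```bash
python3 - <<'E'
from h import *
from scipy.optimize import least_squares
ims={n:pickle.load(open(n+"0.pkl","rb")) for n in("scene","top")}
C={n:cloud(i) for n,i in ims.items()}
init=dict(tall=(463.6,-49.8,0,25,.03,.105),squat=(454.5,28.8,0,29,.03,.062),square=(452,111.5,4,25,.03,.08),hex=(450.5,186,6,26.85,.03,.09))
def res(p,P,n,r):
    d=P-p[:2]
    if n==0: return np.hypot(*d.T)-r
    a=p[2]+np.arange(n)*2*np.pi/n
    return (d@np.array([np.cos(a),np.sin(a)])).max(1)-r
for k,(x,y,n,r,z0,z1) in init.items():
  for v in C:
    W=C[v].reshape(-1,3);m=(W[:,2]>z0)&(W[:,2]<z1)&(np.hypot(W[:,0]*1e3-x,W[:,1]*1e3-y)<40)
    P=W[m,:2]*1e3
    if len(P)<60: print(k,v,len(P));continue
    best=min((least_squares(res,[x,y,a],args=(P,n,r),loss="soft_l1",x_scale=[1,1,.1]) for a in np.deg2rad(range(0,90,15))),key=lambda s:s.cost)
    print(k,v,len(P),np.round(best.x[:2],1),"yaw",round(np.degrees(best.x[2])%(360/n if n else 360),1),"cost/n",round(best.cost/len(P),2))
W=C["top"];hsv=cv2.cvtColor(ims["top"]["color"],cv2.COLOR_BGR2HSV)
for n in C:
    W=C[n];hsv=cv2.cvtColor(ims[n]["color"],cv2.COLOR_BGR2HSV);x,y,z=W[...,0],W[...,1],W[...,2]
    m=(hsv[...,0]<22)&(hsv[...,1]>70)&(x>.6)&(x<.73)&(y>-.17)&(y<.2)&(z>.014)&(z<.022)
    m=cv2.morphologyEx(m.astype(np.uint8),cv2.MORPH_OPEN,np.ones((2,2)))>0
    print("tray",n,rect(np.c_[x[m],y[m]]),"rim z",np.round(np.median(z[m]),4))
    f=(hsv[...,0]<22)&(hsv[...,1]>70)&(x>.635)&(x<.69)&(y>-.13)&(y<.17)&(z<.012);print(" floor",np.round(np.median(z[f]),4))
    f=(x>.41)&(x<.5)&(z>.0215)&(z<.03)&(y>-.08)&(y<.24);print(" coaster z",np.round(np.median(z[f]),4))
    f=(x>.7)&(x<.84)&(y>-.2)&(y<.3)&(z>.01);print(" behind tray: min x %.3f max z %.3f"%(x[f].min(),z[f].max()))
E
```

```text
tall scene 1653 [462.9 -52.5] yaw 45.0 cost/n 0.25
tall top 83 [463.4 -48.8] yaw 30.0 cost/n 0.01
squat scene 852 [454.2  25.3] yaw 30.0 cost/n 0.23
squat top 36
square scene 1850 [452.4 108.2] yaw 87.3 cost/n 0.15
square top 199 [452.8 111.9] yaw 87.4 cost/n 0.03
hex scene 2497 [450.3 183.5] yaw 24.6 cost/n 0.17
hex top 512 [450.6 187.5] yaw 24.8 cost/n 0.23
tray scene (array([671.4,  10.6]), array([ 96.9, 357.7]), 8.1) rim z nan
 floor 0.0048
 coaster z 0.0246
 behind tray: min x 0.700 max z 0.064
tray top (array([661.9,   8.7]), array([ 89.5, 358.2]), 4.9) rim z nan
 floor 0.004
 coaster z 0.0237
 behind tray: min x 0.700 max z 0.064
```

```bash
python3 - <<'E'
from h import *
for n in("scene","top"):
    im=pickle.load(open(n+"0.pkl","rb"));W=cloud(im);hsv=cv2.cvtColor(im["color"],cv2.COLOR_BGR2HSV);x,y,z=W[...,0],W[...,1],W[...,2]
    m=(hsv[...,0]<22)&(hsv[...,1]>70)&(x>.58)&(x<.735)&(z>.002)&(z<.024)
    k,l,st,ce=cv2.connectedComponentsWithStats(cv2.morphologyEx(m.astype(np.uint8),cv2.MORPH_OPEN,np.ones((3,3))))
    i=1+st[1:,4].argmax();m=l==i
    c,s,a=rect(np.c_[x[m],y[m]]);t=np.deg2rad(a if a<45 else a-90)
    print(n,c,s,a,"slots",[np.round(c+np.array([-np.sin(t),np.cos(t)])*d,1).tolist() for d in(120,40,-40,-120)])
E
```

```text
scene [ 6.585e+02 -4.000e-01] [ 98.7 378.2] 3.8 slots [[650.5, 119.3], [655.8, 39.5], [661.2, -40.3], [666.5, -120.1]]
top [662.  25.] [ 87.  331.1] 3.8 slots [[654.0, 144.7], [659.3, 64.9], [664.7, -14.9], [670.0, -94.7]]
```

Both views agree within about 3 mm. The row from the left is hex, square, squat, tall, at (450,186), (452,110), (454,27), (463,-50). The tray slots are about (654,143), (660,63), (665,-16), (670,-96), tray yaw 3.8°. The hex flats lie at 24.7°, so I set the jaw to that angle and start with the hex.

```bash
python3 -m handwheel '[[[300,400,0],3],[[300,400,0],6],[[300,400,0],9],[[300,400,0],12.1],[[300,400,0],12.1],[[300,400,0],12.1],[[300,400,0],12.1],[[300,400,0],12.1],[[300,400,0],12.1],[[258.5,780.5,0],12.1],[[258.5,780.5,0],12.1],[[258.5,780.5,0],12.1],[[258.5,780.5,0],12.1],[[258.5,780.5,0],12.1],[[258.5,780.5,0],12.1],[[258.5,780.5,0],12.1],[[258.5,780.5,0],12.1],[[258.5,780.5,0],12.1],[[258.5,780.5,0],12.1]]' 87
```

```text
t: 2.48
eef_pos: [0.4504, 0.1844, 0.2225]
tool_rot: [3.141, -0.0, -1.142]
force: [-1.0, -0.3, -0.7]
width: 0.0872
```

```bash
python3 -m handwheel '[[[0,0,-50],0],[[0,0,-100],0],[[0,0,-130],0],[[0,0,-150],0],[[0,0,-170],0],[[0,0,-170],0],[[0,0,-170],0]]' 87; python3 - <<'E'
from workcell import *
import cv2,pickle
im=get_image("scene");pickle.dump(im,open("scene1.pkl","wb"));cv2.imwrite("pics/scene1.png",im["color"][100:380,250:570].repeat(2,0).repeat(2,1))
E
```

```text
t: 3.35
eef_pos: [0.451, 0.1855, 0.0533]
tool_rot: [-3.14, 0.0, -1.141]
force: [0.8, -0.5, -0.3]
width: 0.0869
```

View pics/scene1.png

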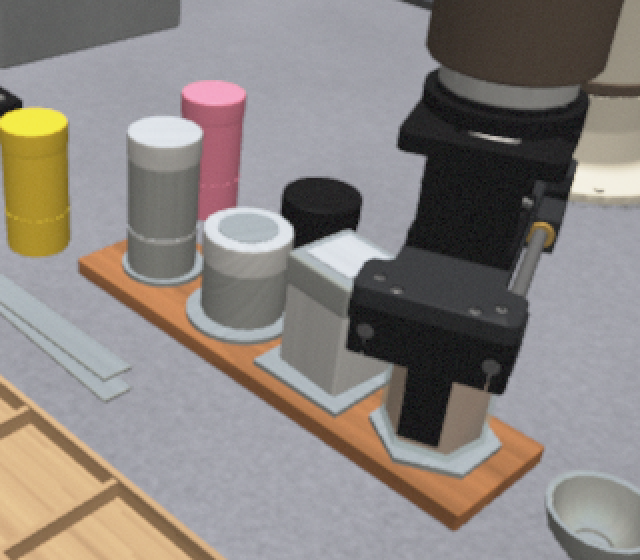

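The finger lies flat on a face of the hex (crop (425,400)) and is clear of the square tin. Closing and lifting a little.

```bash
python3 -m handwheel '[[[0,0,0],0],[[0,0,0],0],[[0,0,0],0],[[0,0,0],0],[[0,0,0],0],[[0,0,0],0],[[0,0,0],0],[[0,0,0],0]]' 0; python3 -m handwheel '[[[0,0,10],0],[[0,0,30],0],[[0,0,70],0],[[0,0,120],0],[[0,0,135],0],[[0,0,135],0]]'
```

```text
t: 4.4
eef_pos: [0.4503, 0.1857, 0.0527]
tool_rot: [-3.141, 0.0, -1.14]
force: [-2.1, 1.0, 4.7]
width: 0.0611
t: 5.15
eef_pos: [0.4502, 0.1858, 0.1883]
tool_rot: [-3.14, 0.001, -1.141]
force: [0.4, -0.5, -4.4]
width: 0.0614
```

Width 61 mm is more like across the corners (62) than across the flats (53.7). I'll look before going on.

```bash
python3 - <<'E'
from workcell import *
from h import *
im=get_image("scene");pickle.dump(im,open("scene2.pkl","wb"))
cv2.imwrite("pics/scene2.png",cv2.resize(im["color"][150:350,390:590],(600,600),interpolation=cv2.INTER_CUBIC))
for f in("scene0","scene2"):
    im=pickle.load(open(f+".pkl","rb"));W=cloud(im).reshape(-1,3)
    z0=.04 if f=="scene0" else .175
    m=(abs(W[:,2]-z0)<.012)&(np.hypot(W[:,0]-.4505,W[:,1]-.1855)<.045)
    P=(W[m,:2]*1e3-[450.5,185.5]);a=np.degrees(np.arctan2(P[:,1],P[:,0]));r=np.hypot(*P.T)
    print(f,len(P),[(int(b),round(float(np.median(r[abs(a-b)<4])),1)) for b in range(-90,181,8) if (abs(a-b)<4).sum()>3])
E
```

```text
scene0 916 [(-66, 31.9), (-58, 30.2), (-50, 28.7), (-42, 28.0), (-34, 27.7), (-26, 28.1), (-18, 29.3), (-10, 30.4), (-2, 29.0), (6, 27.3), (14, 26.3), (22, 25.9), (30, 25.9), (38, 26.6), (46, 27.8), (54, 28.7), (62, 26.9), (70, 25.7), (78, 25.2), (86, 24.9), (94, 25.3), (102, 26.0), (110, 27.5), (118, 29.0)]
scene2 1303 [(-66, 31.7), (-58, 30.1), (-50, 28.6), (-42, 27.9), (-34, 27.8), (-26, 28.1), (-18, 29.1), (-10, 30.3), (-2, 29.1), (6, 27.5), (14, 26.6), (22, 25.9), (30, 25.9), (38, 26.6), (46, 27.9), (54, 28.8), (62, 27.2), (70, 26.0), (78, 25.4), (86, 25.0), (94, 25.4), (102, 26.1), (110, 27.7), (118, 28.9)]
```

View pics/scene2.png

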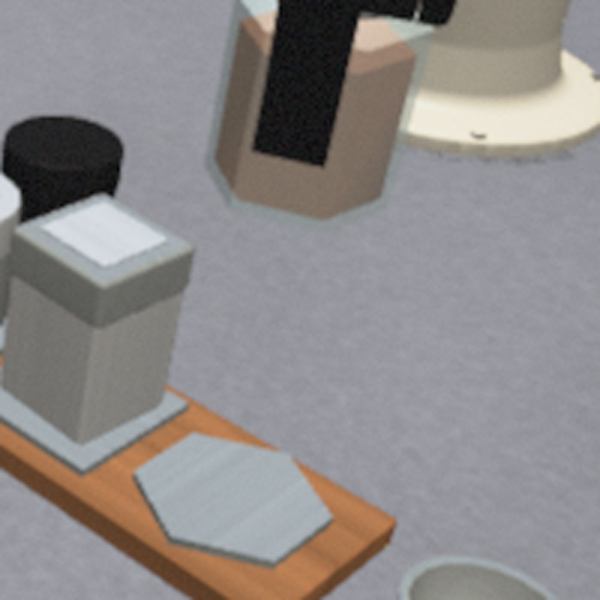

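The jar is held flat on its faces and upright, with its corners where they were. The depth reads the brown filling, and the glass around it is wider: the crop shows a clear rim outside the filling from (210,160) to (395,205). The jar is therefore about 61 mm across the flats and 70 across the corners, against the text's 62. It still fits the 78 mm compartment. I'll turn the flats 15° off the tray walls for the most room, which means -0.7 units.

```bash
python3 -m handwheel '[[[30,-40,0],-0.1],[[70,-90,0],-0.3],[[105,-135,0],-0.5],[[140,-180,0],-0.7],[[175,-225,0],-0.7],[[200,-257,0],-0.7],[[215,-275,0],-0.7],[[220,-281.5,0],-0.7],[[220,-281.5,-40],-0.7],[[220,-281.5,-85],-0.7],[[220,-281.5,-115],-0.7],[[220,-281.5,-128],-0.7],[[220,-281.5,-128],-0.7],[[220,-281.5,-128],-0.7]]'; python3 - <<'E'
from workcell import *
from h import *
a=get_image("scene");b=get_image("top");pickle.dump((a,b),open("p3.pkl","wb"))
c=[cv2.resize(i,(400,500),interpolation=cv2.INTER_CUBIC) for i in(a["color"][190:315,120:220],b["color"][100:225,310:410])]
cv2.imwrite("pics/p3.png",np.hstack(c))
E
```

```text
t: 6.95
eef_pos: [0.6714, -0.0956, 0.0612]
tool_rot: [-3.139, -0.001, -1.237]
force: [-0.1, 0.1, -2.3]
width: 0.0612
```

View pics/p3.png

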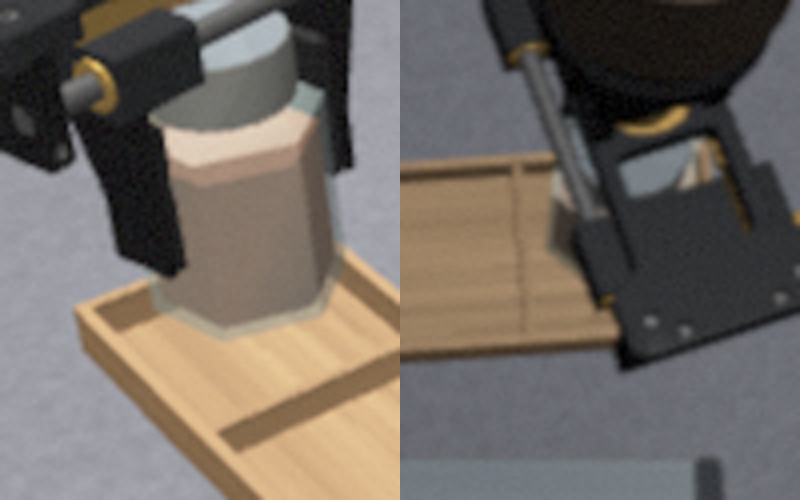

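The jar hangs upright above the right compartment: the base is at (240,310) in the left half and clears the walls. A number check of its centre against the tray as the same camera sees it:

```bash
cat >> h.py <<'E'
from scipy.optimize import least_squares
def fit(W,x,y,n,r,z0,z1,rad=45):
    W=W.reshape(-1,3);m=(W[:,2]>z0)&(W[:,2]<z1)&(np.hypot(W[:,0]*1e3-x,W[:,1]*1e3-y)<rad);P=W[m,:2]*1e3
    def res(p):
        d=P-p[:2]
        if n==0: return np.hypot(*d.T)-r
        a=p[2]+np.arange(n)*2*np.pi/n
        return (d@np.array([np.cos(a),np.sin(a)])).max(1)-r
    b=min((least_squares(res,[x,y,a],loss="soft_l1",x_scale=[1,1,.1]) for a in np.deg2rad(range(0,90,15))),key=lambda s:s.cost)
    return len(P),np.round(b.x[:2],1),round(np.degrees(b.x[2])%(360/n if n else 360),1),round(b.cost/max(len(P),1),2)
E
python3 - <<'E'
from h import *
a,b=pickle.load(open("p3.pkl","rb"));W=cloud(a)
print(fit(W,670.5,-96,6,26.85,.037,.052,34),"want about 670.4,-97.9 (scene)")
W=W.reshape(-1,3);m=(np.hypot(W[:,0]-.67,W[:,1]+.096)<.033)&(W[:,2]>.022);print("lowest z of jar",np.percentile(W[m,2],1))
E
```

```text
(479, array([671.4, -98. ]), np.float64(19.4), np.float64(0.18)) want about 670.4,-97.9 (scene)
lowest z of jar 0.03488899435369698
```

```bash
python3 -m handwheel '[[[-1,0,-10],0],[[-1,0,-18],0],[[-1,0,-23],0],[[-1,0,-25],0],[[-1,0,-26],0],[[-1,0,-27],0],[[-1,0,-27],0]]'
```

```text
t: 7.92
eef_pos: [0.6695, -0.0958, 0.0329]
tool_rot: [-3.141, -0.0, -1.238]
force: [-0.0, -0.1, -4.0]
width: 0.0613
```

```bash
python3 -m handwheel '[[[0,0,-0.5],0],[[0,0,-1],0],[[0,0,-1],0]]';python3 -m handwheel '[[[0,0,-0.5],0],[[0,0,-1],0],[[0,0,-1],0]]'
```

```text
t: 8.3
eef_pos: [0.6695, -0.0958, 0.0328]
tool_rot: [-3.141, -0.001, -1.238]
force: [-3.1, 2.0, 5.3]
width: 0.0614
t: 8.68
eef_pos: [0.6695, -0.0958, 0.0328]
tool_rot: [-3.141, -0.001, -1.237]
force: [-4.1, 2.0, 9.0]
width: 0.0616
```

On the floor (force up, TCP z stalled at 32.8). Releasing and going up.

```bash
python3 -m handwheel '[[[0,0,1],0],[[0,0,1],0],[[0,0,1],0],[[0,0,1],0],[[0,0,1],0],[[0,0,20],0],[[0,0,60],0],[[0,0,110],0],[[0,0,160],0],[[0,0,175],0],[[0,0,175],0]]' 87;  python3 - <<'E'
from workcell import *
from h import *
a=get_image("scene");W=cloud(a);pickle.dump(a,open("s4.pkl","wb"))
print(fit(W,670.5,-96,6,26.85,.01,.065,34))
print(fit(W,670.5,-96,0,23,.078,.09,34))
E
```

```text
t: 10.05
eef_pos: [0.6696, -0.0957, 0.2076]
tool_rot: [-3.138, -0.001, -1.238]
force: [0.1, -0.8, -0.2]
width: 0.0871
(1757, array([669.3, -98.1]), np.float64(19.2), np.float64(0.2))
(330, array([669.4, -98.2]), np.float64(30.0), np.float64(0.23))
```

Hex stands at (669.4,-98.1), upright, within 1 mm of the slot centre. Next is the square tin at (452.6,110), side normals at -2.6°.

```bash
python3 -m handwheel '[[[-35,35,0],-0.7],[[-80,75,0],-1.4],[[-120,115,0],-2.1],[[-160,155,0],-2.7],[[-195,185,0],-2.7],[[-217,206,0],-2.7],[[-217,206,0],-2.7],[[-217,206,0],-2.7],[[-217,206,-50],-2.7],[[-217,206,-100],-2.7],[[-217,206,-135],-2.7],[[-217,206,-155],-2.7],[[-217,206,-163],-2.7],[[-217,206,-163],-2.7],[[-217,206,-163],-2.7]]'; python3 -m handwheel '[[[0,0,0],0],[[0,0,0],0],[[0,0,0],0],[[0,0,0],0],[[0,0,0],0],[[0,0,0],0],[[0,0,0],0],[[0,0,0],0]]' 0;  python3 -m handwheel '[[[0,0,5],0],[[0,0,20],0],[[0,0,20],0]]'
```

```text
t: 11.98
eef_pos: [0.453, 0.1103, 0.0433]
tool_rot: [-3.14, 0.001, -1.615]
force: [-0.0, 0.1, 0.4]
width: 0.087
t: 12.98
eef_pos: [0.4524, 0.1102, 0.0427]
tool_rot: [-3.141, 0.0, -1.615]
force: [0.1, -0.4, 3.0]
width: 0.0519
t: 13.35
eef_pos: [0.4525, 0.1104, 0.0631]
tool_rot: [-3.14, 0.001, -1.615]
force: [0.3, -0.8, -3.5]
width: 0.0516
```

```bash
python3 -m handwheel '[[[0,0,30],0],[[0,0,70],0],[[0,0,90],0],[[0,0,90],0],[[40,-24,90],0.2],[[85,-50,90],0.4],[[130,-77,90],0.6],[[170,-101,90],0.8],[[200,-119,90],0.8],[[212.5,-126.5,90],0.8],[[212.5,-126.5,90],0.8],[[212.5,-126.5,50],0.8],[[212.5,-126.5,10],0.8],[[212.5,-126.5,-10],0.8],[[212.5,-126.5,-18],0.8],[[212.5,-126.5,-18],0.8],[[212.5,-126.5,-18],0.8]]'; python3 - <<'E'
from workcell import *
from h import *
a=get_image("scene");W=cloud(a);pickle.dump(a,open("s5.pkl","wb"))
print(fit(W,665,-18,4,25,.034,.078,36),"want 665.2,-18.0, yaw ~3.7")
cv2.imwrite("pics/s5.png",cv2.resize(a["color"][150:350,120:320],(600,600),interpolation=cv2.INTER_CUBIC))
E
```

```text
t: 15.48
eef_pos: [0.6655, -0.0159, 0.046]
tool_rot: [-3.139, 0.0, -1.503]
force: [0.8, -0.6, -2.6]
width: 0.0517
(1668, array([666.5, -18. ]), np.float64(4.4), np.float64(1.04)) want 665.2,-18.0, yaw ~3.7
```

View pics/s5.png

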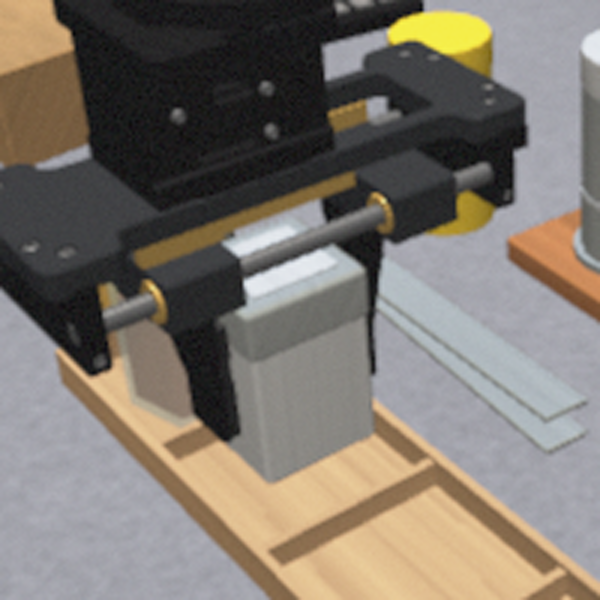

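The tin hangs upright inside the second compartment's outline (base corner (275,478)), clear of the hex jar. Lowering.

```bash
python3 -m handwheel '[[[-1,0,-8],0],[[-1,0,-15],0],[[-1,0,-19],0],[[-1,0,-21],0],[[-1,0,-22],0],[[-1,0,-22],0]]'; python3 -m handwheel '[[[0,0,-0.5],0],[[0,0,-1],0],[[0,0,-1],0]]'
```

```text
t: 16.27
eef_pos: [0.6638, -0.0163, 0.0227]
tool_rot: [-3.141, 0.0, -1.503]
force: [-0.6, -0.3, -2.1]
width: 0.0517
t: 16.65
eef_pos: [0.664, -0.0164, 0.0227]
tool_rot: [-3.141, -0.0, -1.503]
force: [-3.0, 0.6, 6.1]
width: 0.0518
```

```bash
python3 -m handwheel '[[[0,0,0.5],0],[[0,0,1],0],[[0,0,1],0],[[0,0,1],0],[[0,0,1],0],[[0,0,20],0],[[0,0,60],0],[[0,0,110],0],[[0,0,160],0],[[0,0,180],0],[[0,0,180],0]]' 87;  python3 - <<'E'
from workcell import *
from h import *
a=get_image("scene");W=cloud(a);pickle.dump(a,open("s6.pkl","wb"))
print("square",fit(W,665,-18,4,25,.02,.06,36),fit(W,665,-18,4,26,.065,.08,36))
print("hex",fit(W,670.5,-96,6,26.85,.02,.065,34))
print("squat",fit(W,454,26,0,29,.03,.062))
E
```

```text
t: 18.02
eef_pos: [0.6649, -0.0162, 0.2053]
tool_rot: [-3.135, 0.001, -1.503]
force: [-0.3, -0.8, -0.3]
width: 0.0874
square (1507, array([663.8, -18.5]), np.float64(3.8), np.float64(0.16)) (625, array([663.8, -18.5]), np.float64(3.9), np.float64(0.16))
hex (786, array([669.4, -98.1]), np.float64(19.3), np.float64(0.18))
squat (863, array([454.2,  25.2]), np.float64(45.0), np.float64(0.22))
```

```bash
python3 -m handwheel '[[[-40,8,0],0],[[-90,18,0],0],[[-145,30,0],0],[[-190,39,0],0],[[-209.5,43.5,0],0],[[-209.5,43.5,0],0],[[-209.5,43.5,0],0],[[-209.5,43.5,-50],0],[[-209.5,43.5,-100],0],[[-209.5,43.5,-130],0],[[-209.5,43.5,-150],0],[[-209.5,43.5,-157],0],[[-209.5,43.5,-157],0],[[-209.5,43.5,-157],0]]'; python3 -m handwheel '[[[0,0,0],0],[[0,0,0],0],[[0,0,0],0],[[0,0,0],0],[[0,0,0],0],[[0,0,0],0],[[0,0,0],0],[[0,0,0],0]]' 0;  python3 -m handwheel '[[[0,0,5],0],[[0,0,20],0],[[0,0,20],0]]'
```

```text
t: 19.82
eef_pos: [0.4551, 0.0274, 0.0452]
tool_rot: [-3.14, 0.0, -1.503]
force: [0.1, 0.5, 0.6]
width: 0.0873
t: 20.82
eef_pos: [0.4544, 0.0272, 0.0447]
tool_rot: [-3.141, 0.0, -1.503]
force: [-0.1, 0.0, 3.4]
width: 0.0591
t: 21.2
eef_pos: [0.4545, 0.0273, 0.0649]
tool_rot: [-3.14, 0.001, -1.504]
force: [-0.2, -0.5, -1.8]
width: 0.0592
```

```bash
python3 -m handwheel '[[[0,0,30],0],[[0,0,70],0],[[0,0,80],0],[[40,7,80],0],[[85,15,80],0],[[130,23,80],0],[[170,30,80],0],[[195,35,80],0],[[205,36.5,80],0],[[205,36.5,80],0],[[205,36.5,40],0],[[205,36.5,10],0],[[205,36.5,-10],0],[[205,36.5,-17],0],[[205,36.5,-17],0],[[205,36.5,-17],0]]'; python3 - <<'E'
from workcell import *
from h import *
a=get_image("scene");W=cloud(a);pickle.dump(a,open("s7.pkl","wb"))
print(fit(W,660,62,0,29,.034,.062,36),"want 660.0,61.8")
cv2.imwrite("pics/s7.png",cv2.resize(a["color"][190:390,170:370],(600,600),interpolation=cv2.INTER_CUBIC))
E
```

```text
t: 23.2
eef_pos: [0.6598, 0.0638, 0.0489]
tool_rot: [-3.139, 0.0, -1.503]
force: [0.3, 0.3, -1.5]
width: 0.059
(1018, array([659.5,  61.7]), np.float64(45.0), np.float64(0.39)) want 660.0,61.8
```

View pics/s7.png

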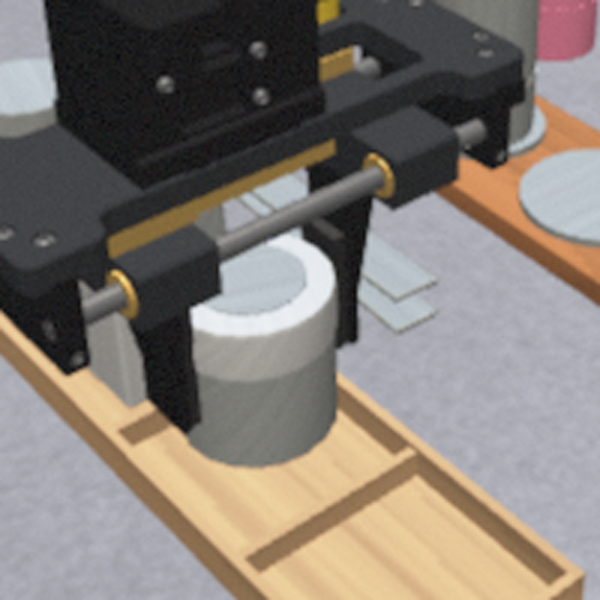

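Squat hangs level in the third compartment from the right (base (265,440)), within 0.5 mm of target. Lowering.

```bash
python3 -m handwheel '[[[0,0,-8],0],[[0,0,-15],0],[[0,0,-20],0],[[0,0,-22],0],[[0,0,-23],0],[[0,0,-23],0]]'; python3 -m handwheel '[[[0,0,-0.5],0],[[0,0,-1],0],[[0,0,-1],0]]'
```

```text
t: 24.0
eef_pos: [0.6593, 0.0636, 0.0249]
tool_rot: [-3.141, 0.0, -1.503]
force: [-1.1, -0.4, 0.3]
width: 0.0592
t: 24.38
eef_pos: [0.6594, 0.0637, 0.0248]
tool_rot: [-3.141, -0.0, -1.503]
force: [-3.7, -1.4, 6.3]
width: 0.0592
```

```bash
python3 -m handwheel '[[[0,0,0.5],0],[[0,0,1],0],[[0,0,1],0],[[0,0,1],0],[[0,0,1],0],[[0,0,20],0],[[0,0,60],0],[[0,0,110],0],[[0,0,160],0],[[0,0,196],0],[[0,0,196],0],[[0,0,196],0]]' 87;  python3 - <<'E'
from workcell import *
from h import *
a=get_image("scene");W=cloud(a);pickle.dump(a,open("s8.pkl","wb"))
print("squat",fit(W,660,62,0,29,.02,.042,36),fit(W,660,62,0,30,.046,.062,36))
print("square",fit(W,665,-18,4,25,.02,.06,36))
print("tall",fit(W,463,-52,0,25,.03,.105),fit(W,463,-52,0,26,.112,.127))
E
```

```text
t: 25.88
eef_pos: [0.6587, 0.0637, 0.2199]
tool_rot: [3.142, 0.001, -1.504]
force: [-0.2, -0.1, 0.1]
width: 0.0875
squat (796, array([658.9,  61.5]), np.float64(75.0), np.float64(0.13)) (602, array([658.8,  61.5]), np.float64(45.0), np.float64(0.15))
square (1226, array([663.8, -18.5]), np.float64(3.8), np.float64(0.15))
tall (1662, array([462.9, -52.5]), np.float64(30.0), np.float64(0.26)) (382, array([462.8, -52.6]), np.float64(45.0), np.float64(0.26))
```

Squat is placed well. Now the tall canister.

```bash
python3 -m handwheel '[[[-40,-23,0],0],[[-85,-49,0],0],[[-130,-75,0],0],[[-170,-99,0],0],[[-196.5,-114,0],0],[[-196.5,-114,0],0],[[-196.5,-114,0],0],[[-196.5,-114,-40],0],[[-196.5,-114,-90],0],[[-196.5,-114,-130],0],[[-196.5,-114,-148],0],[[-196.5,-114,-153],0],[[-196.5,-114,-153],0],[[-196.5,-114,-153],0]]'; python3 -m handwheel '[[[0,0,0],0],[[0,0,0],0],[[0,0,0],0],[[0,0,0],0],[[0,0,0],0],[[0,0,0],0],[[0,0,0],0],[[0,0,0],0],[[0,0,0],0]]' 0;  python3 -m handwheel '[[[0,0,5],0],[[0,0,20],0],[[0,0,20],0]]'
```

```text
t: 27.68
eef_pos: [0.4637, -0.0501, 0.0674]
tool_rot: [-3.14, 0.0, -1.503]
force: [0.8, -0.5, -0.1]
width: 0.0871
t: 28.8
eef_pos: [0.4629, -0.0503, 0.0666]
tool_rot: [-3.141, -0.0, -1.503]
force: [0.4, -0.5, 0.2]
width: 0.0508
t: 29.18
eef_pos: [0.4631, -0.0502, 0.0871]
tool_rot: [-3.14, 0.0, -1.504]
force: [0.4, -0.3, -2.5]
width: 0.051
```

```bash
python3 -m handwheel '[[[0,0,30],0],[[0,0,70],0],[[0,0,90],0],[[30,30,90],0],[[65,66,90],0],[[100,101,90],0],[[135,137,90],0],[[165,167,90],0],[[185,187,90],0],[[191,193.5,90],0],[[191,193.5,90],0],[[191,193.5,50],0],[[191,193.5,15],0],[[191,193.5,-10],0],[[191,193.5,-17],0],[[191,193.5,-17],0],[[191,193.5,-17],0]]'; python3 - <<'E'
from workcell import *
from h import *
a=get_image("scene");W=cloud(a);pickle.dump(a,open("s9.pkl","wb"))
print(fit(W,654.5,141.5,0,25,.034,.105,36),"want 654.7,141.6")
cv2.imwrite("pics/s9.png",cv2.resize(a["color"][190:440,200:450],(600,600),interpolation=cv2.INTER_CUBIC))
E
```

```text
t: 31.3
eef_pos: [0.6546, 0.1433, 0.0713]
tool_rot: [-3.139, 0.001, -1.503]
force: [-1.1, 0.1, -1.8]
width: 0.0509
(3060, array([654.8, 141. ]), np.float64(60.0), np.float64(1.57)) want 654.7,141.6
```

View pics/s9.png

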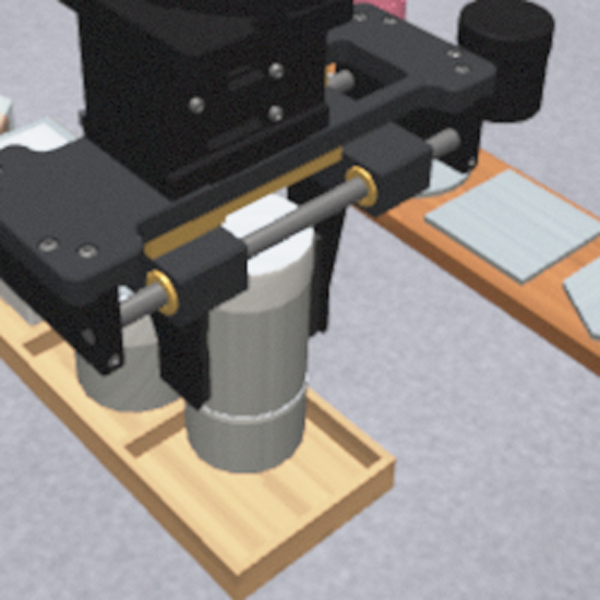

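Tall hangs upright over the left compartment (base (245,450)). Lowering.

```bash
python3 -m handwheel '[[[0,0,-8],0],[[0,0,-15],0],[[0,0,-20],0],[[0,0,-22],0],[[0,0,-23],0],[[0,0,-23],0]]'; python3 -m handwheel '[[[0,0,-0.5],0],[[0,0,-1],0],[[0,0,-1],0]]'
```

```text
t: 32.1
eef_pos: [0.6539, 0.1433, 0.0467]
tool_rot: [-3.141, 0.0, -1.503]
force: [-0.4, 0.3, -1.6]
width: 0.0505
t: 32.48
eef_pos: [0.6541, 0.1432, 0.0466]
tool_rot: [-3.141, 0.0, -1.503]
force: [-1.5, -0.4, 4.6]
width: 0.0509
```

Contact. Releasing, rising, and moving off towards the robot's free side for the final check.

```bash
python3 -m handwheel '[[[0,0,0.5],0],[[0,0,1],0],[[0,0,1],0],[[0,0,1],0],[[0,0,1],0],[[0,0,20],0],[[0,0,60],0],[[0,0,110],0],[[0,0,160],0],[[0,0,190],0],[[0,0,190],0],[[-60,0,190],0],[[-120,0,190],0],[[-180,0,190],0],[[-220,0,190],0],[[-220,0,190],0],[[-220,0,190],0]]' 87;  python3 - <<'E'
from workcell import *
from h import *
a=get_image("scene");b=get_image("top");W=cloud(a);pickle.dump((a,b),open("s10.pkl","wb"))
print("tall",fit(W,655,141,0,25,.02,.08,36),fit(W,655,141,0,26,.092,.106,36))
print("squat",fit(W,660,62,0,29,.02,.042,36));print("square",fit(W,665,-18,4,25,.02,.06,36));print("hex",fit(W,670.5,-96,6,26.85,.02,.065,36))
print(get_obs()["force"],get_obs()["width"])
for n,x,y in(("tall",.654,.143),("squat",.6595,.0635),("square",.664,-.0165),("hex",.6695,-.096)):
    P=W.reshape(-1,3);P=P[np.hypot(P[:,0]-x,P[:,1]-y)<.032];print(n,"top z",round(np.nanpercentile(P[:,2],98),4))
cv2.imwrite("pics/s10.png",np.hstack([cv2.resize(a["color"][110:430,100:420],(400,400)),cv2.resize(b["color"][90:410,150:470],(400,400))]))
E
```

```text
t: 34.6
eef_pos: [0.4341, 0.1433, 0.2358]
tool_rot: [-3.141, 0.0, -1.503]
force: [-0.2, 0.9, -0.2]
width: 0.087
tall (2221, array([653.7, 140.8]), np.float64(60.0), np.float64(0.12)) (626, array([653.6, 140.7]), np.float64(60.0), np.float64(0.12))
squat (686, array([658.8,  61.5]), np.float64(60.0), np.float64(0.15))
square (1233, array([663.8, -18.5]), np.float64(3.8), np.float64(0.15))
hex (799, array([669.3, -98.2]), np.float64(19.3), np.float64(0.18))
[-0.63507517 -0.3372118  -0.37422017] 0.08666014938134281
tall top z 0.1105
squat top z 0.0681
square top z 0.0862
hex top z 0.0975
```

View pics/s10.png

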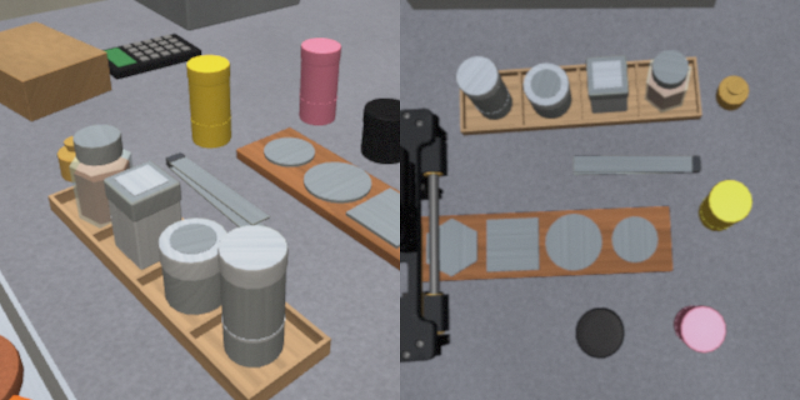

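From the robot's left, the top view (right half) shows tall (480,80), squat (545,88), square (607,75) and hex (668,75), one in each compartment. All are upright, the stand is empty and the gripper is clear.

```bash
python3 -c "
from workcell import *
print(sign_off())"
```

```text
the job is handed in; nothing more can be done
None
```

All four containers are in the tray in reverse order: tall, squat, square, hex from the robot's left (on the stand it was hex, square, squat, tall). Each one was lowered until the wrist force showed contact (4–9 N) and then let go. The job was handed in at about 34.6 s, with the gripper open and clear of everything.

**Final checks:** each container's fitted centre is within about 1.5 mm of its compartment's centre. All stand upright, and none of those already placed had shifted. Measured tops are 110, 68, 86 and 98 mm, about 2 mm above what the text implies; part of that is the scene camera, which reads the counter 0.7 mm high.

**What disagreed:**
- The two cameras differed by 2–4 mm in y, so I used their average.
- The hex jar measured 61 mm between the fingers, though the text's 62 mm across corners implies 53.7 mm across flats. The depth camera appears to see only the filling inside wider glass. I set it down with its flats about 15° off the walls for clearance, and it fits.

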